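# Lay out a dismantled clock dial for its record picture

### The arm

A 6-joint arm with a two-finger parallel gripper is mounted at the origin on the work surface. World frame = base frame: x ahead of the robot, y to its left, z up, the work surface at z = 0. Lengths are in m, angles in rad, forces in N, time in s.
With the tool pointing down it reaches from about 0.325 to 0.775 m from the base axis. Payload 9.3 kg.
Tool frame: the origin (TCP) lies at the very end of the fingers, on their centre line; the grasp point (between the pads) lies 19 mm behind it; z points along the fingers, y is the direction in which the jaws open and shut (so a half turn about z gives the same grasp; the last joint's range is limited). The gripper opens to 85 mm and grips with 20 to 120 N. Pads are 22 mm wide; open, the fingers measure 114 mm over their backs; the gripper's body (76 mm by 85 mm) begins 54 mm behind the grasp point. The pads swing forward as they close: fully open they stand 13 mm farther back than shut.
Start: joints at [-1.393, 0.259, 0.021, 1.334, 0, 1.418], TCP at [0.179, -0.52, 0.231] pointing down, gripper open.
Joint ranges: [-3.04, 3.04], [-0.91, 1.82], [-1.04, 1.36], [-1.92, 1.95], [-1.52, 1.45], [-3.14, 3.14]. Speed limits (rad/s): [2.22, 2.22, 2.79, 3.14, 3.14, 3.14].

### API

Orientations are given as a unit quaternion [x, y, z, w].
In Python, from bench import status, read_camera, ctrl gives the robot as it stands.
- The arm moves only by the tool send_rows, never from a script. Its argument "increments" is a list of rows, each a list of 3 entries, a list of its own where there are three numbers: the shift along the world's x, y, z in mm, then the turn, a rotation vector about the world's x, y, z in degrees, then the finger opening in mm, from 0 to 85.4. A call has 1 to 5 rows; each row is the pose to reach, as a shift and turn from the pose commanded when the call began; what a row does not reach only later rows make up. A row lasts 1/8 s, in which the tool goes at most 62.5 mm and 10.7 degrees, less where a joint would pass 70% of its speed; a pose out of reach is approached as far as the arm can. A call with a gripper value outside its range is refused whole. The fingers move at their own pace and stop on an object; the grip force is fixed at half the most. Time passes only in rows, so rows that repeat a pose let the fingers close. It gives the time, the measured TCP pose, the force and the opening at its end, in the units of the state.
- status.get_obs(): the state, without advancing time (a new reading comes with each control period).
- read_camera(name): name is "scene" or "top" or "wrist"; returns a dict with "img" (384x512x3 uint8, red, green, blue), "intrinsics" (3x3 intrinsics, pixels), "k1" (the pictures are not rectified: a ray, as slopes to the right and down, at radius r is drawn at 1 + k1 r^2 times it, then the intrinsics apply), "eye" and "attitude" of the camera in the world. Camera axes: x right, y up, looking along -z (the intrinsics and any distortion apply to the point x, -y, -z); pixel columns grow to the right and rows downward; lengths in m; the calibration is good to about 2 mm. A picture is of the moment at which its call begins. There is no depth.
- ctrl.hand_in(): hands the job in, once; it reports no verdict.
The state is a dict: "t": time; "joint_positions": joint angles; "qd": joint speeds; "tau": joint torques, N m; "tcp_pos": TCP position; "tcp_rot": TCP orientation; "wrist_force": force on the tool from outside, world axes, zero at the start; "torque": the same for the moment, N m; "finger_gap": finger opening in m.
Only numpy, scipy, OpenCV 4.12 (cv2) and the standard library are available. Lean on these libraries where they do the work, as an engineer would, in place of code of your own. Each camera call takes 0.05 s, during which the arm holds its last target. There are 200 camera calls.

### The job

Set up the record picture of this taken-apart clock dial: move the screw tin off the light pad and stand it on the green mat midway between the hammer and the depthing tool, then lay everything from the tray flat on the pad round the chapter ring as it sits on the dial - each corner casting in a corner of its own, square to the ring with its right-angled corner outwards, the alarm disc (if there is one) in the middle of the ring, and the scale bar centred just below 6 o'clock, square to the 12-6 line. Only when all of it lies right, slide the pad's little recessed switch fully on. Leave the hammer where it lies.

Things in the scene. Friction and masses are not known exactly. Their poses are not given: they have to be found in the camera images.
- chapter_ring: Silvered chapter ring, 164 mm outside, 112 inside, 4 thick, hour bars, red diamond at 12 o'clock; stuck on the pad. Origin: centre, on the pad's surface; +x to 12 o'clock, -y to 3 o'clock. Casting middles belong 74 mm up or down and 74 mm left or right of the centre (x = +-74, y = +-74), their outer corners making a 188 mm square parallel to these axes; the scale bar's middle at x = -118, y = 0.
- corner1 (a point): Point on the pad where the middle of a corner casting belongs: upper left (x = +74, y = +74 mm) of the ring (nothing marks it).
- corner2 (a point): Point on the pad where the middle of a corner casting belongs: lower left (x = -74, y = +74 mm) of the ring (nothing marks it).
- corner3 (a point): Point on the pad where the middle of a corner casting belongs: lower right (x = -74, y = -74 mm) of the ring (nothing marks it).
- corner4 (a point): Point on the pad where the middle of a corner casting belongs: upper right (x = +74, y = -74 mm) of the ring (nothing marks it).
- light_pad: White LED light pad 290 x 290 mm, top 20 mm above the bench, fixed. Origin: centre of its underside. A 45 mm grey control strip runs along its right (-y) side. In the strip is an open-topped recess 7 mm deep, 26 mm wide (y) and 66 mm long (x): centre line at y = -122.5 mm (22.5 mm in from the pad's edge), from x = -62 to +4 mm in this frame.
- switch (a joint): Travel of the slide switch in m: 0 off (nearest the robot), 0.012 fully on; slides along the pad's +x, away from the robot, against about 1.5 N of friction, and stays where it is left. Starts at 0 to 0.002.
- switch_top (a point): Centre of the top of the switch's small orange ridged thumb piece: 8 mm long (along the recess) x 14 mm wide, top flush with the strip, 6.6 mm high. When off, its near face is 44 mm from the near end of the recess: room for a fingertip to go in behind it. Moves with the switch; axes as the pad's.
- screw_tin_mid (a point): Closed round tin of blued screws, blue lid, 56 mm across, 34 mm high, about 120 g; the point is its centre, half-way up. At the start it stands on the pad inside the chapter ring.
- hammer_mid (a point): Boxwood hammer lying loose on the green mat; the point is on the axis of the handle (16 mm thick, 190 mm long, along x), 14 mm above the mat; the head (70 mm across, 28 mm high) is 95 mm from it towards +x.
- depthing_tool_mid (a point): Steel depthing tool (two jaws with runners) fixed on the same mat, 110 mm along x (runners reach 71 mm either way), 50 mm wide along y (62 over its screw), 46 mm high; the point is its middle, 20 mm above the mat. The hammer's handle lies parallel, 150 mm away on its -y side; the tin belongs midway in the gap between the two, level with this point along x.
- scale_bar_mid (a point): Photographic scale bar chequered black and white, 80 mm (its x axis) x 16 mm (y) x 10 mm high; the point is its centre. Either end may be left.
- alarm_disc_mid (a point): Silvered alarm disc, 50 mm across, 4 mm thick, with a brass hub 18 mm across standing up in its middle to 17 mm over all; the point is on its axis, 8.5 mm above its underside. Absent (None) in some starts.
- parts_tray: Dark wooden parts tray, fixed, 270 x 205 mm, floor 5 mm and rim 11 mm above the bench; origin: centre of its underside. Castings, disc and scale bar lie in it at the start. Tray and mat may change sides.
- bench_mat: Thin green rubber mat, fixed, 250 x 210 x 2 mm; origin: centre of its underside.
- spandrel1_mid (a point): Cast brass corner spandrel: an L of two legs 54 mm long, 11 wide, 5 thick, with a square boss 22 x 22 mm, 18 high, inside the bend. The point is the boss's centre, 9 mm above the underside. The L's outer corner is at x = +20, y = +20; legs run from it to x = -34 and to y = -34; boss sides along x and y. All alike, any may take any corner. Absent (None) in some starts.
- spandrel1_tip (a point): Outer right-angled corner of the same spandrel.
- spandrel2_mid (a point): Cast brass corner spandrel: an L of two legs 54 mm long, 11 wide, 5 thick, with a square boss 22 x 22 mm, 18 high, inside the bend. The point is the boss's centre, 9 mm above the underside. The L's outer corner is at x = +20, y = +20; legs run from it to x = -34 and to y = -34; boss sides along x and y. All alike, any may take any corner. Absent (None) in some starts.
- spandrel2_tip (a point): Outer right-angled corner of the same spandrel.
- spandrel3_mid (a point): Cast brass corner spandrel: an L of two legs 54 mm long, 11 wide, 5 thick, with a square boss 22 x 22 mm, 18 high, inside the bend. The point is the boss's centre, 9 mm above the underside. The L's outer corner is at x = +20, y = +20; legs run from it to x = -34 and to y = -34; boss sides along x and y. All alike, any may take any corner. Absent (None) in some starts.
- spandrel3_tip (a point): Outer right-angled corner of the same spandrel.
- spandrel4_mid (a point): Cast brass corner spandrel: an L of two legs 54 mm long, 11 wide, 5 thick, with a square boss 22 x 22 mm, 18 high, inside the bend. The point is the boss's centre, 9 mm above the underside. The L's outer corner is at x = +20, y = +20; legs run from it to x = -34 and to y = -34; boss sides along x and y. All alike, any may take any corner. Absent (None) in some starts.
- spandrel4_tip (a point): Outer right-angled corner of the same spandrel.

How it is judged:
On the way, in this order (a step that is already met when the one before it is completed fails the run):
1. tin between hammer and depthing tool, and every part from the tray laid in its place about the ring, the pad still off (((horizontal distance between spandrel1_mid and corner1 below 0.01 m and angle between the x axis of spandrel1_mid and the x axis of chapter_ring, either way round below 0.17 rad) or (horizontal distance between spandrel1_mid and corner2 below 0.01 m and angle between the x axis of spandrel1_mid and the y axis of chapter_ring, either way round below 0.17 rad) or (horizontal distance between spandrel1_mid and corner3 below 0.01 m and angle between the x axis of spandrel1_mid and the x axis of chapter_ring, either way round below 0.17 rad) or (horizontal distance between spandrel1_mid and corner4 below 0.01 m and angle between the x axis of spandrel1_mid and the y axis of chapter_ring, either way round below 0.17 rad)) and horizontal distance between each of spandrel1_tip, spandrel2_tip, spandrel3_tip, spandrel4_tip and chapter_ring above 0.12 m and angle between each of spandrel1_mid, spandrel2_mid, spandrel3_mid, spandrel4_mid, alarm_disc_mid, scale_bar_mid, screw_tin_mid's own z axis and vertical below 0.06 rad and z of spandrel1_mid in the frame of chapter_ring between 0.006 and 0.012 m and ((horizontal distance between spandrel2_mid and corner1 below 0.01 m and angle between the x axis of spandrel2_mid and the x axis of chapter_ring, either way round below 0.17 rad) or (horizontal distance between spandrel2_mid and corner2 below 0.01 m and angle between the x axis of spandrel2_mid and the y axis of chapter_ring, either way round below 0.17 rad) or (horizontal distance between spandrel2_mid and corner3 below 0.01 m and angle between the x axis of spandrel2_mid and the x axis of chapter_ring, either way round below 0.17 rad) or (horizontal distance between spandrel2_mid and corner4 below 0.01 m and angle between the x axis of spandrel2_mid and the y axis of chapter_ring, either way round below 0.17 rad)) and z of spandrel2_mid in the frame of chapter_ring between 0.006 and 0.012 m and ((horizontal distance between spandrel3_mid and corner1 below 0.01 m and angle between the x axis of spandrel3_mid and the x axis of chapter_ring, either way round below 0.17 rad) or (horizontal distance between spandrel3_mid and corner2 below 0.01 m and angle between the x axis of spandrel3_mid and the y axis of chapter_ring, either way round below 0.17 rad) or (horizontal distance between spandrel3_mid and corner3 below 0.01 m and angle between the x axis of spandrel3_mid and the x axis of chapter_ring, either way round below 0.17 rad) or (horizontal distance between spandrel3_mid and corner4 below 0.01 m and angle between the x axis of spandrel3_mid and the y axis of chapter_ring, either way round below 0.17 rad)) and z of spandrel3_mid in the frame of chapter_ring between 0.006 and 0.012 m and ((horizontal distance between spandrel4_mid and corner1 below 0.01 m and angle between the x axis of spandrel4_mid and the x axis of chapter_ring, either way round below 0.17 rad) or (horizontal distance between spandrel4_mid and corner2 below 0.01 m and angle between the x axis of spandrel4_mid and the y axis of chapter_ring, either way round below 0.17 rad) or (horizontal distance between spandrel4_mid and corner3 below 0.01 m and angle between the x axis of spandrel4_mid and the x axis of chapter_ring, either way round below 0.17 rad) or (horizontal distance between spandrel4_mid and corner4 below 0.01 m and angle between the x axis of spandrel4_mid and the y axis of chapter_ring, either way round below 0.17 rad)) and z of spandrel4_mid in the frame of chapter_ring between 0.006 and 0.012 m and horizontal distance between alarm_disc_mid and chapter_ring below 0.009 m and z of alarm_disc_mid in the frame of chapter_ring between 0.0055 and 0.0115 m and x of scale_bar_mid in the frame of chapter_ring between -0.127 and -0.109 m and y of scale_bar_mid in the frame of chapter_ring between -0.01 and 0.01 m and angle between the x axis of scale_bar_mid and the y axis of chapter_ring, either way round below 0.14 rad and z of scale_bar_mid in the frame of chapter_ring between 0.002 and 0.008 m and x of screw_tin_mid in the frame of depthing_tool_mid between -0.028 and 0.028 m and y of screw_tin_mid in the frame of depthing_tool_mid between -0.095 and -0.067 m and height (world z) of screw_tin_mid below 0.024 m), for 0.3 s.
2. the pad is switched on (value of joint switch above 0.0095 m), for 0.2 s.
At the end, for the whole second after the job is handed in: Parts present flat on the pad, at rest: spandrels in separate corners within 10 mm, 0.17 rad, outer corner outwards; disc within 9 mm of ring centre; scale bar within 9 mm, 0.14 rad; tin upright on mat, 67-95 mm from tool's middle towards hammer, within 28 mm along it; switch over 9.5 mm (all of step 1 and value of joint switch above 0.0095 m and linear speed of each of spandrel1, spandrel2, spandrel3, spandrel4, alarm_disc, scale_bar, screw_tin below 0.02 m/s); the robot touches nothing.
It fails at once if the hammer is shifted by more than 20 mm (distance of hammer_mid from where it was at the start of the episode above 0.02 m).
Of spandrel1, spandrel2, spandrel3, spandrel4, alarm_disc only 3 to 5 are there at a start; the rules pass over those that are not, and their reading is None.
At some moment in a run one of spandrel1, spandrel2, spandrel3, spandrel4, alarm_disc, scale_bar may be knocked a few centimetres aside while the robot is not near it.
Once in a run the grip may slacken for a moment while it holds something.
It also fails if it takes over 210 s, if anything falls off the work surface, if the arm or the gripper's body presses on something with over 40 N, if the wrist force passes 120 N, or if a joint passes its speed limit or range.

## Working session

There is one attempt and no reset: what is moved stays moved. The work goes in short steps, Python scripts to look and compute and a tool call to move; the robot and the scene stay as the last step left them, time stands still between calls to the robot, and variables do not carry over. Pictures are saved under pics/ and viewed, about 12 in all and at most 16, crops included, and the job is handed in when it is done.

Besides the shell and the picture viewer there is one more tool, called after ">>>" as a command line: name --argument value ..., lists and objects as JSON in quotes. send_rows: Moves the arm, as the interface text tells. Its arguments: {"type":"object","properties":{"increments":{"type":"array","items":{"type":"array"}}},"required":["increments"]}

```bash
ls; mkdir -p pics
cat > h.py <<'E'
import numpy as np, cv2
from scipy.spatial.transform import Rotation as R
from bench import status, read_camera, ctrl
def snap(name,fn=None):
    c=read_camera(name)
    if fn: cv2.imwrite('pics/'+fn,c['img'][:,:,::-1])
    return c
def att(c):
    a=np.array(c['attitude'],float)
    return a if a.shape==(3,3) else R.from_quat(a).as_matrix()
def ray(c,u,v):
    K=np.array(c['intrinsics']);k1=c['k1']
    d=np.array([(u-K[0,2])/K[0,0],(v-K[1,2])/K[1,1]])
    s=d.copy()
    for _ in range(20): s=d/(1+k1*(s@s))
    return att(c)@np.array([s[0],-s[1],-1.0])
def w(c,u,v,z):
    r=ray(c,u,v);e=np.array(c['eye']);return e+r*(z-e[2])/r[2]
def px(c,p):
    q=att(c).T@(np.array(p)-np.array(c['eye']));s=np.array([q[0],-q[1]])/-q[2]
    s=s*(1+c['k1']*(s@s));K=np.array(c['intrinsics']);return np.array([K[0,0]*s[0]+K[0,2],K[1,1]*s[1]+K[1,2]])
import pickle
def save(c,f): pickle.dump(c,open(f,'wb'))
def load(f): return pickle.load(open(f,'rb'))
E
python3 - <<'E'
from h import *
for n in ['top','scene']:
    c=snap(n);save(c,n+'.pkl');print(n,c['eye'],att(c).round(3).tolist(),c['intrinsics'],c['k1'])
    cv2.imwrite(f'pics/{n}0.png',cv2.resize(c['img'][:,:,::-1],(800,600),interpolation=cv2.INTER_CUBIC))
o=status.get_obs();print(o['tcp_pos'],o['tcp_rot'],o['finger_gap'],o['t'])
E
```

```text
pics
top [0.40301662 0.00570918 1.12615687] [[0.012, 0.991, -0.134], [-1.0, 0.012, -0.0], [0.002, 0.134, 0.991]] [[407.76858155   0.         247.19547091]
 [  0.         407.76858155 190.06146436]
 [  0.           0.           1.        ]] -0.12188765658778798
scene [ 1.13666169 -0.243036    1.05539849] [[0.401, -0.774, 0.49], [0.916, 0.344, -0.206], [-0.009, 0.532, 0.847]] [[484.74083494   0.         253.8512583 ]
 [  0.         484.74083494 199.02198212]
 [  0.           0.           1.        ]] -0.08318942680918548
[ 0.17859672 -0.51994082  0.23072547] [ 9.86352221e-01  1.64647961e-01 -1.38624208e-05 -5.87013269e-04] 0.08562251125416678 0.1
```

View pics/top0.png

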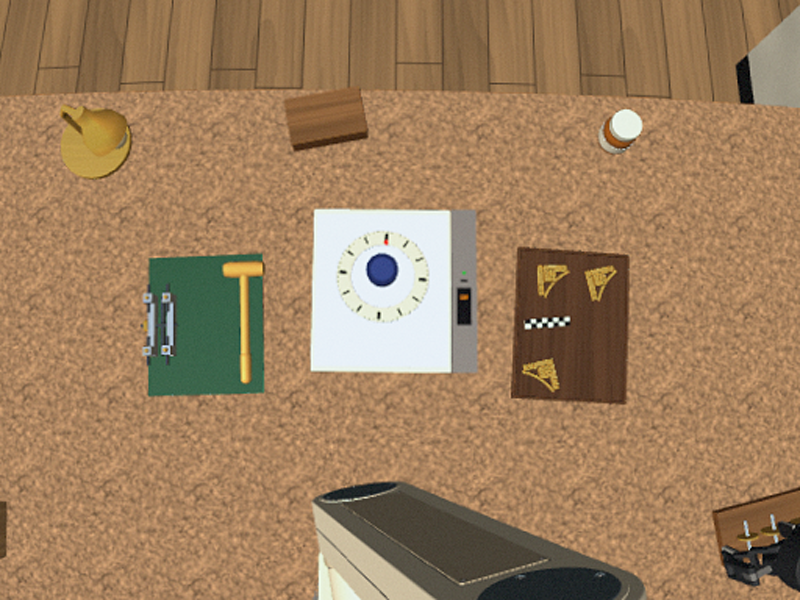

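Top view: the mat is on the left with the tool at (158,325) and the hammer at (244,320). The pad is in the middle with the tin at (382,270) and the red 12 o'clock mark at (386,240). The tray is on the right with three castings at (551,280), (600,282) and (541,374) and the bar at (547,323). There is no alarm disc.

```bash
cat >> h.py <<'E'
def ortho(c,x0,x1,y0,y1,s,z,fn=None):
    """rows: x decreasing, cols: y decreasing; s px/mm"""
    H=int((x1-x0)*1000*s);W=int((y1-y0)*1000*s)
    X=x1-(np.arange(H)+.5)/s/1000;Y=y1-(np.arange(W)+.5)/s/1000
    YY,XX=np.meshgrid(Y,X);P=np.stack([XX,YY,np.full_like(XX,z)],-1)-np.array(c['eye'])
    q=P@att(c);sx=q[...,0]/-q[...,2];sy=-q[...,1]/-q[...,2];f=1+c['k1']*(sx**2+sy**2)
    K=np.array(c['intrinsics'])
    im=cv2.remap(c['img'],(K[0,0]*sx*f+K[0,2]).astype('f4'),(K[1,1]*sy*f+K[1,2]).astype('f4'),cv2.INTER_CUBIC)
    if fn: cv2.imwrite('pics/'+fn,im[:,:,::-1])
    return im
E
python3 - <<'E'
from h import *
c=load('top.pkl')
k=1.5625
P=lambda u,v,z:w(c,u/k,v/k,z)[:2].round(4)
for n,u,v,z in [('padTL',314,210,.02),('padTR',477,210,.02),('padBR',476,373,.02),('padBL',311,371,.02),('ringtop',386,233,.024),('ringL',337,276,.024),('ringR',429,278,.024),('ringbot',379,322,.024),('tin',382,268,.054),('matTL',149,257,.002),('matBR',264,393,.002),('tool1',148,325,.03),('tool2',168,325,.03),('hamend',246,381,.016),('hamhd',243,270,.02),('trayTL',517,248,.011),('trayBR',627,403,.011),('s1',551,280,.01),('s2',600,282,.01),('s3',541,374,.01),('bar',547,323,.015)]: print(n,P(u,v,z))
a=ortho(c,.30,.70,-.43,-.18,2,.012);b=ortho(c,.3,.7,-.16,.0,1,.02)
cv2.imwrite('pics/tray.png',cv2.resize(a[100:700,:],None,fx=1,fy=1)[:,:,::-1])
E
```

```text
padTL [0.7086 0.1373]
padTR [ 0.7125 -0.155 ]
padBR [ 0.4221 -0.1512]
padBL [0.4221 0.1345]
ringtop [0.6668 0.0077]
ringL [0.5885 0.0928]
ringR [ 0.587  -0.0687]
ringbot [0.5084 0.0179]
tin [0.5982 0.0138]
matTL [0.6237 0.4404]
matBR [0.3825 0.2186]
tool1 [0.4967 0.4236]
tool2 [0.4973 0.3874]
hamend [0.4028 0.2482]
hamhd [0.598  0.2604]
trayTL [ 0.6459 -0.2279]
trayBR [ 0.3706 -0.4215]
s1 [ 0.5887 -0.2886]
s2 [ 0.5864 -0.3785]
s3 [ 0.4213 -0.2675]
bar [ 0.5109 -0.2784]
```

View pics/tray.png

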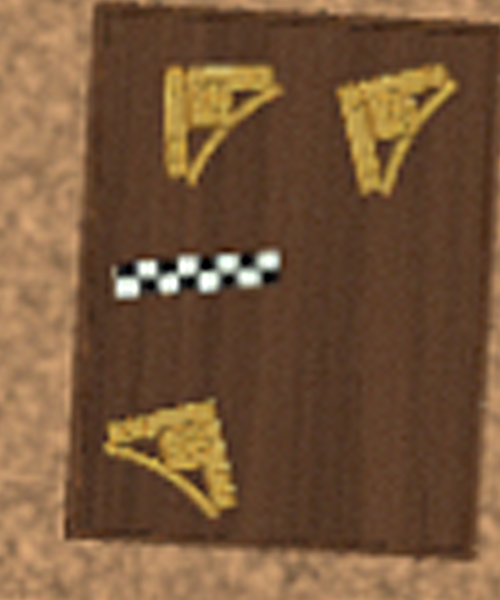

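The orthophoto crop shows s1's tip at (167,68), upper left; s2's tip at (340,90), upper left and turned about +12°; s3's tip at (212,402), upper right and turned about +16°. The bar runs from (115,280) to (280,260). I'll go over the tin now.

>>> send_rows --increments '[[[140,178,10],[0,0,24],85],[[140,178,10],[0,0,24],85],[[140,178,10],[0,0,24],85],[[140,178,10],[0,0,24],85],[[140,178,10],[0,0,24],85]]'

```text
t: 0.72
tcp_pos: [0.3198, -0.3401, 0.2415]
tcp_rot: [0.93, 0.368, 0.0, 0.0]
wrist_force: [0.3, 0.6, -0.5]
finger_gap: 0.0849
```

>>> send_rows --increments '[[[140,178,10],[0,0,24],85],[[140,178,10],[0,0,24],85],[[140,178,10],[0,0,24],85],[[140,178,10],[0,0,24],85],[[140,178,10],[0,0,24],85]]'

```text
t: 1.35
tcp_pos: [0.4597, -0.1632, 0.2509]
tcp_rot: [0.833, 0.553, -0.0, -0.0]
wrist_force: [0.5, 0.4, -0.7]
finger_gap: 0.0849
```

>>> send_rows --increments '[[[100,178,0],[0,0,23],85],[[100,178,0],[0,0,23],85],[[100,178,0],[0,0,23],85],[[100,178,0],[0,0,23],85],[[100,178,0],[0,0,23],85]]'

```text
t: 1.98
tcp_pos: [0.5587, 0.0132, 0.2506]
tcp_rot: [0.707, 0.707, -0.001, -0.0]
wrist_force: [-0.5, 0.1, 0.2]
finger_gap: 0.0848
```

Run:
```python
from h import *
c=snap('wrist');save(c,'w1.pkl');o=status.get_obs();print(o['t'],o['tcp_pos'].round(4),o['tcp_rot'],c['eye'],att(c).round(3).tolist(),c['intrinsics'],c['k1'])
a=c['img'][:,:,::-1];t=snap('top');save(t,'t1.pkl')
cv2.imwrite('pics/w1.png',cv2.resize(a,(800,600),interpolation=cv2.INTER_CUBIC))
```

```text
2.025 [0.5584 0.0125 0.2509] [ 7.07657854e-01  7.06555060e-01 -5.22802157e-04 -1.88193846e-04] [0.55902785 0.09465839 0.39306571] [[1.0, -0.002, 0.001], [0.001, 0.947, 0.323], [-0.002, -0.323, 0.947]] [[323.0714807    0.         256.02898452]
 [  0.         323.0714807  193.03121134]
 [  0.           0.           1.        ]] -0.054392514425846084
```

View pics/w1.png

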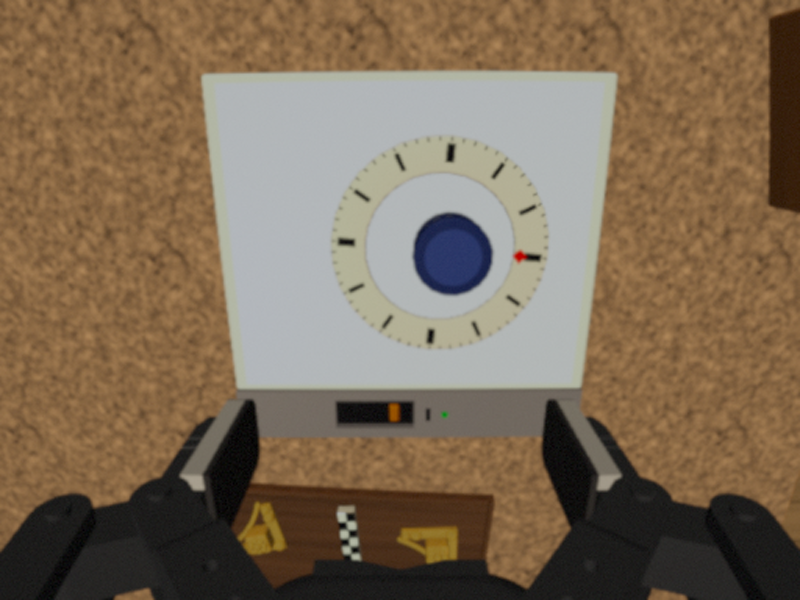

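Wrist view: the 12 bar is at (530,258), 6 at (346,242), 9 at (451,153), 3 at (431,336). The tin lid is at (453,253) and the switch at (394,412). I'll compute the poses.

Run:
```python
from h import *
c=load('w1.pkl');k=1.5625
P=lambda u,v,z:w(c,u/k,v/k,z)[:2]
b={n:P(*p,.024) for n,p in dict(b12=(530,258),b6=(346,242),b9=(451,153),b3=(431,336),dia=(520,257)).items()}
print({n:v.round(4) for n,v in b.items()})
# ring outer fit via colour
im=ortho(c,.45,.72,-.12,.15,2,.024);hsv=cv2.cvtColor(im,cv2.COLOR_RGB2HSV)
m=((hsv[...,1]>45)&(hsv[...,0]>15)&(hsv[...,0]<35)&(hsv[...,2]>120)).astype('u1')
m=cv2.morphologyEx(m,cv2.MORPH_CLOSE,np.ones((9,9)))
cn=max(cv2.findContours(m,0,1)[0],key=cv2.contourArea);(u,v),r=cv2.minEnclosingCircle(cv2.convexHull(cn));e=cv2.fitEllipse(cn)
print('ring',.72-v/2000,.15-u/2000,r/2, 'ell',.72-e[0][1]/2000,.15-e[0][0]/2000,e[1])
C=(b['b12']+b['b6']+b['b9']+b['b3'])/4
d=b['b12']-b['b6'];d2=b['b9']-b['b3'];print('C',C,np.degrees(np.arctan2(d[1],d[0])),np.degrees(np.arctan2(-d2[0],d2[1])),np.hypot(*d),np.hypot(*d2))
print('tin',P(453,253,.054),[ (P(*p,.020)).round(4) for p in [(205,74),(616,74),(580,437),(241,437)]],'sw',P(394,412,.02),'rec',P(337,412,.02),P(413,412,.02),)
t=load('t1.pkl')
a=ortho(t,.37,.64,.2,.45,2.2,.02);cv2.imwrite('pics/mat.png',a[:,:,::-1])
```

```text
{'b12': array([0.6564, 0.0038]), 'b6': array([0.5184, 0.0156]), 'b9': array([0.5944, 0.0797]), 'b3': array([ 0.5832, -0.0598]), 'dia': array([0.6488, 0.0045])}
ring 0.5854999999999999 0.015249999999999986 190.3886260986328 ell 0.7337036972045898 0.1664148406982422 (369.3480529785156, 376.23956298828125)
C [0.58809764 0.00982226] -4.9154144543905165 -4.612606448387695 0.13856767965433126 0.13994685412732663
tin [0.5950327  0.01449727] [array([0.424, 0.133]), array([0.7073, 0.1336]), array([ 0.7152, -0.1565]), array([ 0.4206, -0.157 ])] sw [ 0.55365408 -0.13115685] rec [ 0.50536894 -0.13136119] [ 0.5697288  -0.13112217]
```

View pics/mat.png

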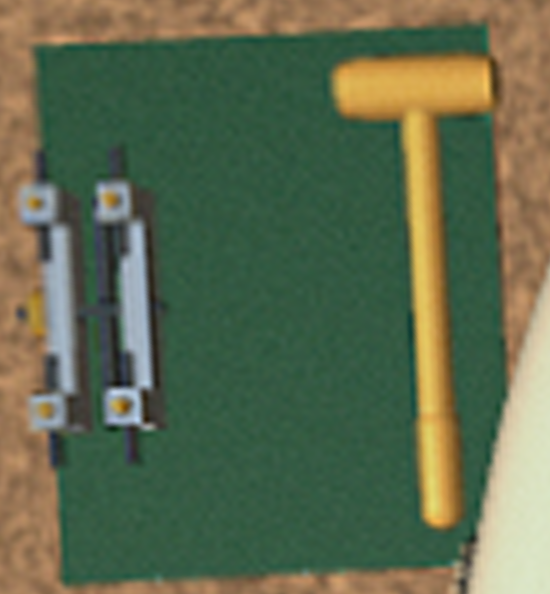

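>>> send_rows --increments '[[[37,1,-40],[0,0,0],85],[[37,1,-100],[0,0,0],85],[[37,1,-160],[0,0,0],85],[[37,1,-205],[0,0,0],85],[[37,1,-224],[0,0,0],85]]'

```text
t: 2.7
tcp_pos: [0.5936, 0.0127, 0.0248]
tcp_rot: [0.708, 0.706, -0.001, -0.001]
wrist_force: [-0.6, -0.2, 1.0]
finger_gap: 0.0853
```

>>> send_rows --increments '[[[0,0,0],[0,0,0],40],[[0,0,0],[0,0,0],40],[[0,0,0],[0,0,0],40],[[0,0,0],[0,0,0],40],[[0,0,0],[0,0,0],40]]'

```text
t: 3.32
tcp_pos: [0.5963, 0.0142, 0.0288]
tcp_rot: [0.708, 0.707, 0.0, 0.001]
wrist_force: [-1.3, -3.8, 6.9]
finger_gap: 0.0542
```

>>> send_rows --increments '[[[0,0,10],[0,0,0],40],[[0,0,40],[0,0,0],40],[[0,0,80],[0,0,0],40],[[-10,40,80],[0,0,0],40],[[-30,100,80],[0,0,0],40]]'

```text
t: 3.95
tcp_pos: [0.5665, 0.1142, 0.1084]
tcp_rot: [0.708, 0.706, 0.001, 0.001]
wrist_force: [0.1, 0.9, -1.6]
finger_gap: 0.0544
```

>>> send_rows --increments '[[[-20,55,0],[0,0,0],40],[[-40,110,0],[0,0,0],40],[[-55,165,0],[0,0,0],40],[[-63,200,0],[0,0,0],40],[[-63,211,0],[0,0,0],40]]'

```text
t: 4.58
tcp_pos: [0.5019, 0.3273, 0.1079]
tcp_rot: [0.706, 0.708, 0.0, -0.0]
wrist_force: [0.4, 0.3, -1.9]
finger_gap: 0.054
```

Run:
```python
from h import *
c=snap('wrist');o=status.get_obs();print(o['t'],o['tcp_pos'].round(4),o['finger_gap'],o['wrist_force'])
cv2.imwrite('pics/w2.png',c['img'][:,:,::-1]);save(c,'w2.pkl')
```

```text
4.625 [0.5024 0.3273 0.1077] 0.05451714149727558 [-0.5419164   0.8058793  -1.28936101]
```

View pics/w2.png

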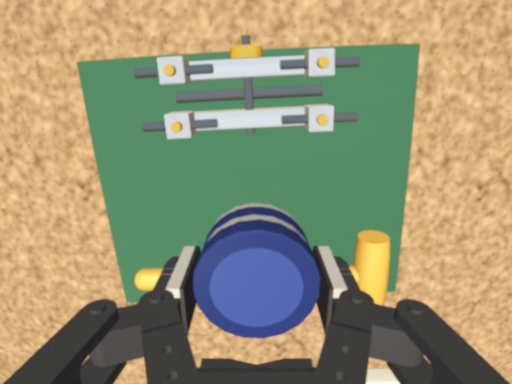

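The tin is held upright. The tool's four screw tops are at (169,70), (323,62), (176,127) and (323,119).

Run:
```python
from h import *
c=load('w2.pkl')
P=np.array([w(c,u,v,.048)[:2] for u,v in [(169,70),(323,62),(176,127),(323,119)]]);print(P,P.mean(0))
R_=[w(c,u,v,.025)[:2] for u,v in [(136,73),(357,62),(145,127),(356,117)]];print(R_,np.mean(R_,0))
print(w(c,140,280,.016))
```

```text
[[0.45017523 0.41658935]
 [0.54102954 0.42131492]
 [0.45207616 0.38302543]
 [0.54313462 0.3882587 ]] [0.49660388 0.4022971 ]
[array([0.42209116, 0.41580248]), array([0.56791571, 0.42310196]), array([0.42472584, 0.38016924]), array([0.5705605 , 0.38754032])] [0.4963233 0.4016535]
[0.40331632 0.2501345  0.016     ]
```

>>> send_rows --increments '[[[-2,-4,-40],[0,0,0],40],[[-2,-4,-75],[0,0,0],40],[[-2,-4,-92],[0,0,0],40],[[-2,-4,-97],[0,0,0],40],[[-2,-4,-97],[0,0,0],40]]'

```text
t: 5.25
tcp_pos: [0.5014, 0.3201, 0.0111]
tcp_rot: [0.708, 0.706, 0.0, 0.0]
wrist_force: [0.4, -0.1, -1.5]
finger_gap: 0.0541
```

>>> send_rows --increments '[[[0,0,0],[0,0,0],85],[[0,0,0],[0,0,0],85],[[0,0,0],[0,0,0],85],[[0,0,20],[0,0,0],85],[[0,0,80],[0,0,0],85]]'

```text
t: 5.88
tcp_pos: [0.4993, 0.3203, 0.0885]
tcp_rot: [0.707, 0.707, -0.003, -0.001]
wrist_force: [0.8, 1.0, 0.3]
finger_gap: 0.0847
```

>>> send_rows --increments '[[[0,-20,50],[0,0,0],85],[[5,-80,80],[0,0,0],85],[[5,-140,110],[0,0,0],85],[[5,-200,130],[0,0,0],85],[[5,-260,130],[0,0,0],85]]'

```text
t: 6.5
tcp_pos: [0.5063, 0.0665, 0.2217]
tcp_rot: [0.707, 0.707, 0.001, 0.001]
wrist_force: [0.4, 0.2, -0.2]
finger_gap: 0.0852
```

>>> send_rows --increments '[[[5,-60,0],[0,0,0],85],[[5,-120,0],[0,0,0],85],[[5,-180,0],[0,0,0],85],[[5,-240,0],[0,0,0],85],[[5,-300,0],[0,0,0],85]]'

```text
t: 7.12
tcp_pos: [0.5106, -0.2339, 0.2201]
tcp_rot: [0.707, 0.707, 0.0, 0.0]
wrist_force: [1.4, 0.1, -0.7]
finger_gap: 0.0847
```

>>> send_rows --increments '[[[0,-35,0],[0,0,0],60],[[0,-35,0],[0,0,0],60],[[0,-35,0],[0,0,0],60]]'

```text
t: 7.5
tcp_pos: [0.5107, -0.2663, 0.2198]
tcp_rot: [0.707, 0.707, 0.0, -0.0]
wrist_force: [-0.2, 0.8, 0.1]
finger_gap: 0.0599
```

Run:
```python
from h import *
c=snap('wrist');o=status.get_obs();print(o['t'],o['tcp_pos'].round(4),o['finger_gap'],c['eye'])
cv2.imwrite('pics/w3.png',cv2.resize(c['img'][:,:,::-1],(800,600),interpolation=cv2.INTER_CUBIC));save(c,'w3.pkl')
```

```text
7.55 [ 0.5109 -0.2659  0.22  ] 0.06009934461813444 [ 0.51092059 -0.18498031  0.36235457]
```

View pics/w3.png

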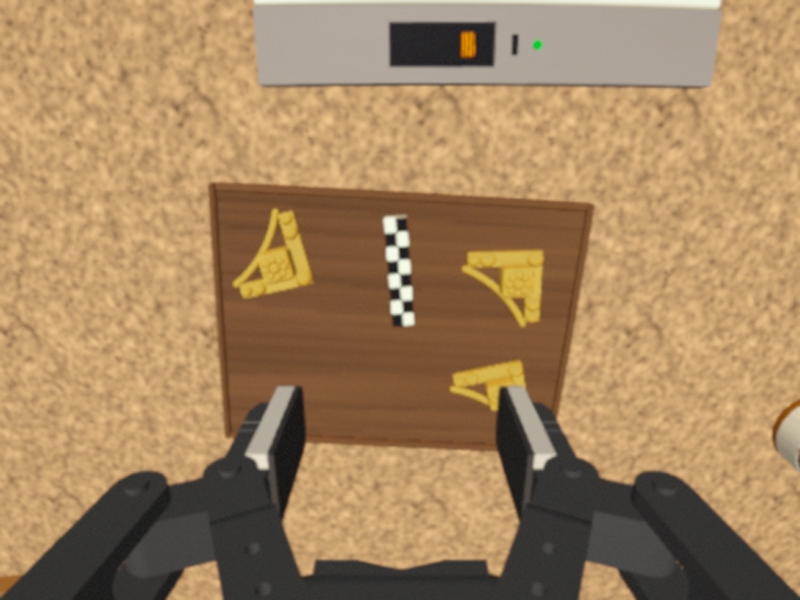

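Wrist view of the tray: s1's tip is at (543,250) with boss (520,284). s3's tip is at (312,283) with boss (276,266). s2's tip is at (523,362) and is partly hidden. The bar is centred at (399,271) with ends at (395,216) and (403,326).

Run:
```python
from h import *
c=load('w3.pkl');k=1.5625
P=lambda u,v,z:w(c,u/k,v/k,z)[:2]
def sp(n,tip,e1,e2,boss,tiplocal):
    t=P(*tip,.010);print(n,'tip',t.round(4))
    for e in (e1,e2):
        if e: d=P(*e,.010)-t;print('  leg',np.degrees(np.arctan2(d[1],d[0])).round(1),np.hypot(*d).round(4))
    if boss: print('  boss',P(*boss,.023).round(4))
sp('s1',(543,250),(468,251),(539,321),(520,284),0)
sp('s3',(312,283),(293,210),(242,298),(276,266),0)
sp('s2',(523,362),(452,376),None,None,0)
a,b=P(395,216,.015),P(403,326,.015);d=a-b
print('bar',(a+b)/2,np.degrees(np.arctan2(d[1],d[0])),np.hypot(*d))
C=np.array([.588,.011]);psi=np.radians(-4.7);M=np.array([[np.cos(psi),-np.sin(psi)],[np.sin(psi),np.cos(psi)]])
for n,p in dict(c1=(.074,.074),c2=(-.074,.074),c3=(-.074,-.074),c4=(.074,-.074),bar=(-.118,0)).items(): print(n,(C+M@p).round(4))
```

```text
s1 tip [ 0.6131 -0.2656]
  leg -179.0 0.0538
  leg -87.9 0.0544
  boss [ 0.5952 -0.2871]
s3 tip [ 0.4466 -0.2905]
  leg 101.2 0.0541
  leg -167.6 0.0539
  boss [ 0.4245 -0.2742]
s2 tip [ 0.6057 -0.3538]
  leg -167.6 0.0558
bar [ 0.5101573  -0.28141991] 94.04016925767138 0.08145419709215052
c1 [0.6678 0.0787]
c2 [0.5203 0.0908]
c3 [ 0.5082 -0.0567]
c4 [ 0.6557 -0.0688]
bar [0.4704 0.0207]
```

>>> send_rows --increments '[[[50,-12,-40],[0,0,1.5],50],[[83,-21,-90],[0,0,1.5],50],[[83,-21,-140],[0,0,1.5],50],[[83,-21,-165],[0,0,1.5],50],[[83,-21,-170],[0,0,1.5],50]]'

```text
t: 8.18
tcp_pos: [0.5934, -0.2859, 0.0484]
tcp_rot: [0.697, 0.717, -0.0, -0.002]
wrist_force: [-0.3, 0.5, 1.2]
finger_gap: 0.0496
```

Run:
```python
from h import *
c=snap('wrist');o=status.get_obs();print(o['t'],o['tcp_pos'].round(4),o['finger_gap'],c['eye'])
cv2.imwrite('pics/w4.png',c['img'][:,:,::-1]);save(c,'w4.pkl')
# expected projection
print(px(c,(.5944,-.2866,.023)),px(c,(.6131,-.2656,.010)))
```

```text
8.225 [ 0.5938 -0.2864  0.0493] 0.04986780924344808 [ 0.59158564 -0.20473028  0.19106365]
[257.61187923 234.34356426] [290.2328752  193.40131066]
```

View pics/w4.png

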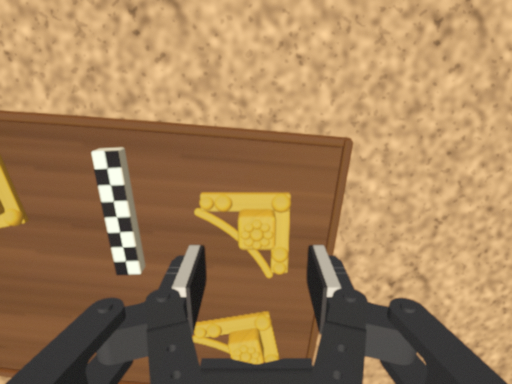

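Boss centre is at (257,230), centred between the fingers. I'll descend and grip.

>>> send_rows --increments '[[[0,1,-25],[0,0,0],50],[[0,1,-37],[0,0,0],50],[[0,1,-37],[0,0,0],10],[[0,1,-37],[0,0,0],10],[[0,1,-37],[0,0,0],10]]'

```text
t: 8.85
tcp_pos: [0.5945, -0.2873, 0.0143]
tcp_rot: [0.698, 0.716, 0.0, 0.001]
wrist_force: [0.0, 1.6, 6.3]
finger_gap: 0.02
```

>>> send_rows --increments '[[[0,0,0],[0,0,0],10],[[0,0,20],[0,0,0],10],[[0,0,60],[0,0,0],10],[[0,0,60],[0,0,0],10]]'

```text
t: 9.35
tcp_pos: [0.5954, -0.2879, 0.0765]
tcp_rot: [0.698, 0.716, 0.001, 0.003]
wrist_force: [-0.1, -0.3, -1.2]
finger_gap: 0.02
```

>>> send_rows --increments '[[[12,58,0],[0,0,-3],10],[[24,116,0],[0,0,-6.2],10],[[34,170,0],[0,0,-6.2],10],[[40,200,0],[0,0,-6.2],10],[[40,200,0],[0,0,-6.2],10]]'

```text
t: 9.98
tcp_pos: [0.6338, -0.0845, 0.0724]
tcp_rot: [0.735, 0.678, -0.0, -0.0]
wrist_force: [0.2, -0.8, -0.7]
finger_gap: 0.0201
```

>>> send_rows --increments '[[[10,58,0],[0,0,0],10],[[25,116,0],[0,0,0],10],[[33,150,0],[0,0,0],10],[[33,165,0],[0,0,0],10],[[33,165,0],[0,0,0],10]]'

```text
t: 10.6
tcp_pos: [0.6665, 0.0779, 0.0725]
tcp_rot: [0.736, 0.677, -0.0, -0.0]
wrist_force: [0.6, 0.2, -1.4]
finger_gap: 0.0201
```

Run:
```python
from h import *
c=snap('wrist');o=status.get_obs();print(o['t'],o['tcp_pos'].round(4),o['finger_gap'],c['eye'],R.from_quat(o['tcp_rot']).as_matrix()[:2,1])
cv2.imwrite('pics/w5.png',c['img'][:,:,::-1]);save(c,'w5.pkl')
```

```text
10.65 [0.6666 0.0771 0.0726] 0.020229691840020478 [0.67354148 0.15908186 0.21493205] [ 0.99653297 -0.08319701]
```

View pics/w5.png

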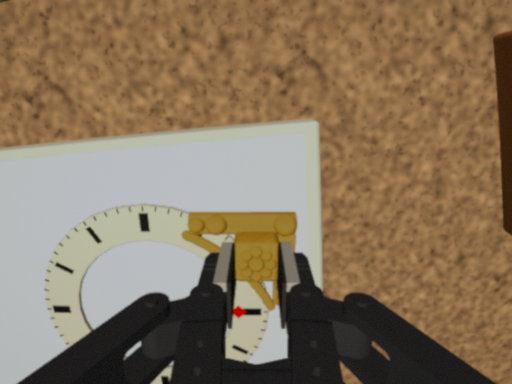

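The casting is held square to the ring. The 12 bar at (252,312) and 6 bar at (61,309) are parallel to the jaws. I'll lower it and release.

Run:
```python
from h import *
c=load('w5.pkl');a=w(c,252,312,.024);b=w(c,61,309,.024);n=w(c,144,222,.024);d=a-b
print(a,b,n,(a+b)/2,np.degrees(np.arctan2(d[1],d[0])),np.hypot(d[0],d[1]),n-(a+b)/2)
print('pad corner',w(c,319,122,.02))
```

```text
[0.65796555 0.00423746 0.024     ] [0.51785127 0.01585237 0.024     ] [0.59405395 0.08024624 0.024     ] [0.58790841 0.01004492 0.024     ] -4.7387576757600565 0.14059487335129828 [0.00614554 0.07020133 0.        ]
pad corner [0.70898434 0.13441935 0.02      ]
```

>>> send_rows --increments '[[[1,1,-30],[0,0,0],10],[[1,1,-42],[0,0,0],10],[[1,1,-45],[0,0,0],10],[[1,1,-45],[0,0,0],45],[[1,1,-45],[0,0,0],45]]'

```text
t: 11.28
tcp_pos: [0.6681, 0.0783, 0.0283]
tcp_rot: [0.736, 0.677, 0.0, 0.0]
wrist_force: [-1.1, -0.7, 0.1]
finger_gap: 0.0448
```

>>> send_rows --increments '[[[0,0,0],[0,0,0],45],[[0,0,20],[0,0,0],45],[[0,-40,80],[0,0,5],50],[[-10,-100,100],[0,0,10],50],[[-20,-150,100],[0,0,16],50]]'

```text
t: 11.9
tcp_pos: [0.6487, -0.0722, 0.1304]
tcp_rot: [0.633, 0.774, 0.001, 0.002]
wrist_force: [1.2, -0.8, -0.7]
finger_gap: 0.0498
```

>>> send_rows --increments '[[[-42,-38,0],[0,0,0.5],50],[[-84,-76,0],[0,0,0.5],50],[[-126,-114,0],[0,0,0.5],50],[[-168,-152,-20],[0,0,0.5],50],[[-210,-190,-40],[0,0,0.5],50]]'

```text
t: 12.52
tcp_pos: [0.4366, -0.262, 0.0879]
tcp_rot: [0.631, 0.776, -0.0, 0.001]
wrist_force: [0.2, -1.3, -0.2]
finger_gap: 0.0502
```

>>> send_rows --increments '[[[-14,-13,-35],[0,0,0],50],[[-14,-13,-35],[0,0,0],50]]'

```text
t: 12.78
tcp_pos: [0.4219, -0.2739, 0.0514]
tcp_rot: [0.632, 0.775, 0.0, -0.002]
wrist_force: [0.3, 0.3, 0.6]
finger_gap: 0.0497
```

Run:
```python
from h import *
c=snap('wrist');o=status.get_obs();print(o['t'],o['tcp_pos'].round(4),o['finger_gap'],R.from_quat(o['tcp_rot']).as_matrix()[:2,1])
cv2.imwrite('pics/w6.png',c['img'][:,:,::-1]);save(c,'w6.pkl');print(px(c,(.4237,-.2746,.023)))
```

```text
12.825 [ 0.4233 -0.2739  0.0528] 0.04970973505048781 [0.97935211 0.20216051]
[259.1112725  232.70019087]
```

View pics/w6.png

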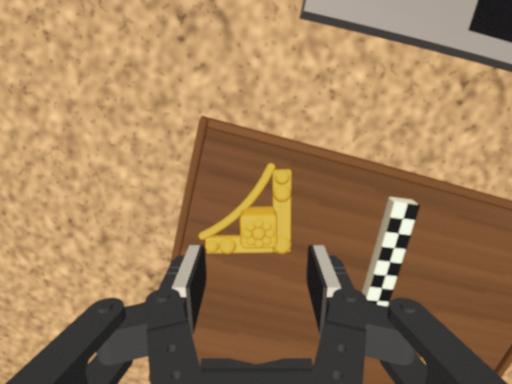

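Boss is at (258,229), squarely between the fingers.

>>> send_rows --increments '[[[0,1,-28],[0,0,0],50],[[0,1,-40],[0,0,0],50],[[0,1,-40],[0,0,0],10],[[0,1,-40],[0,0,0],10],[[0,1,-40],[0,0,0],10]]'

```text
t: 13.45
tcp_pos: [0.4246, -0.2731, 0.014]
tcp_rot: [0.631, 0.776, 0.0, 0.001]
wrist_force: [0.1, 1.4, 5.1]
finger_gap: 0.0204
```

>>> send_rows --increments '[[[0,0,0],[0,0,0],10],[[0,0,20],[0,0,0],10],[[0,0,60],[0,0,0],10],[[0,0,60],[0,0,0],10]]'

```text
t: 13.95
tcp_pos: [0.4252, -0.2741, 0.0757]
tcp_rot: [0.631, 0.776, -0.0, 0.003]
wrist_force: [-0.2, 0.1, -0.8]
finger_gap: 0.0203
```

>>> send_rows --increments '[[[42,37,0],[0,0,-8],10],[[84,74,0],[0,0,-16.3],10],[[126,111,0],[0,0,-16.3],10],[[168,148,0],[0,0,-16.3],10],[[200,176,0],[0,0,-16.3],10]]'

```text
t: 14.58
tcp_pos: [0.625, -0.095, 0.072]
tcp_rot: [0.734, 0.679, -0.0, -0.0]
wrist_force: [-0.5, -0.0, -0.5]
finger_gap: 0.0208
```

>>> send_rows --increments '[[[32,28,0],[0,0,0],10],[[32,28,0],[0,0,0],10],[[32,28,0],[0,0,0],10]]'

```text
t: 14.95
tcp_pos: [0.6552, -0.0688, 0.0719]
tcp_rot: [0.734, 0.679, -0.001, -0.001]
wrist_force: [0.6, 0.2, -1.5]
finger_gap: 0.0201
```

>>> send_rows --increments '[[[0,0,-30],[0,0,0],10],[[0,0,-42],[0,0,0],10],[[0,0,-45],[0,0,0],10],[[0,0,-45],[0,0,0],45],[[0,0,-45],[0,0,0],45]]'

```text
t: 15.58
tcp_pos: [0.6558, -0.0694, 0.0283]
tcp_rot: [0.735, 0.678, 0.0, 0.0]
wrist_force: [0.1, -0.5, 0.2]
finger_gap: 0.0453
```

>>> send_rows --increments '[[[0,0,0],[0,0,0],45],[[0,0,20],[0,0,0],45],[[-5,-30,70],[0,0,5],50],[[-15,-80,80],[0,0,12],50],[[-25,-135,80],[0,0,17],50]]'

```text
t: 16.2
tcp_pos: [0.6313, -0.2049, 0.1098]
tcp_rot: [0.624, 0.781, 0.0, 0.001]
wrist_force: [0.1, -0.3, 0.7]
finger_gap: 0.0494
```

>>> send_rows --increments '[[[-8,-45,0],[0,0,0],50],[[-20,-90,0],[0,0,0],50],[[-30,-130,-20],[0,0,0],50],[[-40,-174,-50],[0,0,0],50],[[-40,-174,-57],[0,0,0],50]]'

```text
t: 16.82
tcp_pos: [0.5889, -0.3804, 0.0484]
tcp_rot: [0.628, 0.778, -0.0, -0.001]
wrist_force: [-0.1, 0.4, -0.7]
finger_gap: 0.0498
```

Run:
```python
from h import *
c=snap('wrist');o=status.get_obs();print(o['t'],o['tcp_pos'].round(4),o['finger_gap'],R.from_quat(o['tcp_rot']).as_matrix()[:2,1])
cv2.imwrite('pics/w7.png',c['img'][:,:,::-1]);save(c,'w7.pkl');print(px(c,(.5905,-.3776,.023)))
```

```text
16.875 [ 0.5895 -0.3787  0.0485] 0.04970757685985317 [0.97699608 0.2132478 ]
[260.17500749 229.42791731]
```

View pics/w7.png

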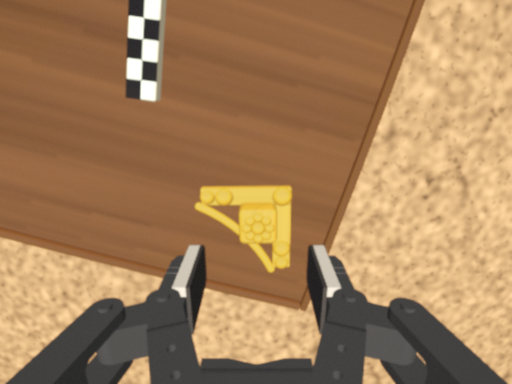

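Boss is at (258,225), slightly far of centre, so I'll shift about 2.5 mm.

>>> send_rows --increments '[[[0,2.5,-25],[0,0,0],50],[[0,2.5,-36],[0,0,0],50],[[0,2.5,-36],[0,0,0],10],[[0,2.5,-36],[0,0,0],10],[[0,2.5,-36],[0,0,0],10]]'

```text
t: 17.5
tcp_pos: [0.5914, -0.3755, 0.016]
tcp_rot: [0.626, 0.78, 0.0, 0.001]
wrist_force: [-0.3, 1.3, 3.0]
finger_gap: 0.0194
```

>>> send_rows --increments '[[[0,0,0],[0,0,0],10],[[0,0,20],[0,0,0],10],[[0,0,60],[0,0,0],10],[[0,0,60],[0,0,0],10]]'

```text
t: 18.0
tcp_pos: [0.5922, -0.3766, 0.0784]
tcp_rot: [0.626, 0.78, -0.0, 0.003]
wrist_force: [0.2, -0.1, -0.5]
finger_gap: 0.0198
```

>>> send_rows --increments '[[[-8,56,5],[0,0,10],10],[[-16,112,5],[0,0,20],10],[[-24,168,5],[0,0,30],10],[[-30,210,5],[0,0,37],10],[[-35,233,5],[0,0,37],10]]'

```text
t: 18.62
tcp_pos: [0.5551, -0.1404, 0.0795]
tcp_rot: [0.346, 0.938, 0.0, -0.0]
wrist_force: [0.1, -0.3, -0.6]
finger_gap: 0.0199
```

>>> send_rows --increments '[[[-8,56,0],[0,0,10],10],[[-16,112,0],[0,0,20],10],[[-24,168,0],[0,0,30],10],[[-30,210,0],[0,0,35.8],10],[[-35,233,0],[0,0,35.8],10]]'

```text
t: 19.25
tcp_pos: [0.5206, 0.0922, 0.0796]
tcp_rot: [0.041, 0.999, -0.0, -0.0]
wrist_force: [-0.1, 0.2, -1.3]
finger_gap: 0.0194
```

>>> send_rows --increments '[[[0,0,0],[0,0,0],10],[[0,0,0],[0,0,0],10]]'

```text
t: 19.5
tcp_pos: [0.5212, 0.0899, 0.0797]
tcp_rot: [0.042, 0.999, -0.0, -0.0]
wrist_force: [-0.4, -0.1, -0.5]
finger_gap: 0.0199
```

Run:
```python
from h import *
c=snap('wrist');o=status.get_obs();print(o['t'],o['tcp_pos'].round(4),o['finger_gap'],R.from_quat(o['tcp_rot']).as_matrix()[:2,1])
cv2.imwrite('pics/w8.png',c['img'][:,:,::-1]);save(c,'w8.pkl')
```

```text
19.55 [0.5212 0.0897 0.0798] 0.01965415804155266 [0.08476658 0.99640079]
```

View pics/w8.png

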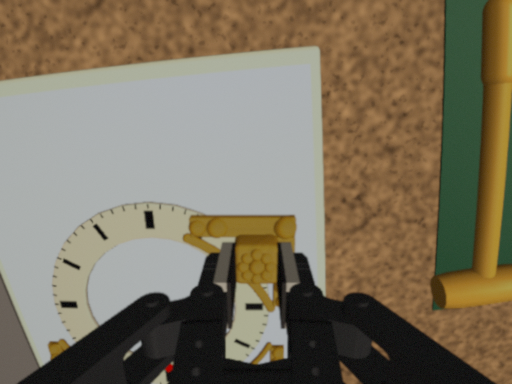

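The casting is held well with its tip away from the ring. I'll lower it, release, and go for the bar.

>>> send_rows --increments '[[[-1,1,-30],[0,0,0],10],[[-1,1,-46],[0,0,0],10],[[-1,1,-50],[0,0,0],10],[[-1,1,-50],[0,0,0],45],[[-1,1,-50],[0,0,0],45]]'

```text
t: 20.18
tcp_pos: [0.5203, 0.0908, 0.0301]
tcp_rot: [0.042, 0.999, -0.0, 0.0]
wrist_force: [0.1, -0.8, -0.9]
finger_gap: 0.045
```

>>> send_rows --increments '[[[0,0,0],[0,0,0],45],[[0,0,20],[0,0,0],45],[[0,-30,70],[0,0,-10],45],[[-2,-80,90],[0,0,-20],45],[[-4,-130,90],[0,0,-30],45]]'

```text
t: 20.8
tcp_pos: [0.5168, -0.0398, 0.1219]
tcp_rot: [0.301, 0.954, 0.0, 0.002]
wrist_force: [0.8, 0.3, -0.5]
finger_gap: 0.0453
```

>>> send_rows --increments '[[[-1,-55,0],[0,0,-10],45],[[-2,-110,0],[0,0,-20],45],[[-4,-165,0],[0,0,-30],45],[[-5,-200,-20],[0,0,-40],45],[[-5,-230,-40],[0,0,-51],45]]'

```text
t: 21.42
tcp_pos: [0.5107, -0.2704, 0.0795]
tcp_rot: [0.681, 0.732, 0.0, 0.0]
wrist_force: [0.7, -0.6, -0.0]
finger_gap: 0.0454
```

>>> send_rows --increments '[[[0,-11,-20],[0,0,0],45],[[0,-11,-30],[0,0,0],45],[[0,-11,-30],[0,0,0],45]]'

```text
t: 21.8
tcp_pos: [0.5105, -0.2787, 0.0495]
tcp_rot: [0.679, 0.734, -0.0, -0.001]
wrist_force: [-0.1, 0.2, -1.2]
finger_gap: 0.0447
```

Run:
```python
from h import *
c=snap('wrist');o=status.get_obs();print(o['t'],o['tcp_pos'].round(4),o['finger_gap'],R.from_quat(o['tcp_rot']).as_matrix()[:2,1])
cv2.imwrite('pics/w9.png',c['img'][:,:,::-1]);save(c,'w9.pkl');print(px(c,(.5102,-.2814,.015)))
```

```text
21.85 [ 0.5109 -0.2788  0.0502] 0.04485165848146709 [0.99684632 0.07935614]
[255.12113557 230.59586134]
```

View pics/w9.png

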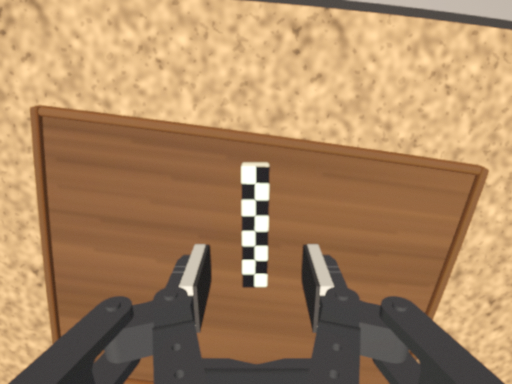

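The bar's top ends are at (255,167) and (255,287), aligned with the jaws.

Run:
```python
from h import *
c=load('w9.pkl');a=w(c,255.5,167,.015);b=w(c,255,287,.015);print(a,b,(a+b)/2,np.hypot(*(a-b)[:2]))
```

```text
[ 0.50726047 -0.24211892  0.015     ] [ 0.51332951 -0.32138328  0.015     ] [ 0.51029499 -0.2817511   0.015     ] 0.0794963627305113
```

>>> send_rows --increments '[[[0,-2,-28],[0,0,0],45],[[0,-2,-41],[0,0,0],45],[[0,-2,-41],[0,0,0],5],[[0,-2,-41],[0,0,0],5],[[0,-2,-41],[0,0,0],5]]'

```text
t: 22.48
tcp_pos: [0.5114, -0.2816, 0.0099]
tcp_rot: [0.679, 0.734, 0.0, 0.001]
wrist_force: [0.5, 1.6, 3.3]
finger_gap: 0.0139
```

>>> send_rows --increments '[[[0,0,0],[0,0,0],5],[[0,0,20],[0,0,0],5],[[0,0,65],[0,0,0],5],[[0,0,65],[0,0,0],5],[[0,0,65],[0,0,0],5]]'

```text
t: 23.1
tcp_pos: [0.5107, -0.2813, 0.0737]
tcp_rot: [0.679, 0.734, -0.0, -0.0]
wrist_force: [-0.6, -0.4, -0.5]
finger_gap: 0.0137
```

>>> send_rows --increments '[[[-8,58,0],[0,0,-9.2],5],[[-16,116,0],[0,0,-9.2],5],[[-24,174,0],[0,0,-9.2],5],[[-32,232,0],[0,0,-9.2],5],[[-38,285,0],[0,0,-9.2],5]]'

```text
t: 23.72
tcp_pos: [0.4715, 0.0055, 0.0729]
tcp_rot: [0.735, 0.678, -0.001, -0.001]
wrist_force: [1.3, 0.5, -1.1]
finger_gap: 0.0136
```

>>> send_rows --increments '[[[-2,17,0],[0,0,0],5],[[-2,17,0],[0,0,0],5],[[-2,17,0],[0,0,0],5]]'

```text
t: 24.1
tcp_pos: [0.4711, 0.0197, 0.0735]
tcp_rot: [0.736, 0.677, -0.0, -0.0]
wrist_force: [-0.5, -0.1, -1.0]
finger_gap: 0.0136
```

Run:
```python
from h import *
c=snap('wrist');o=status.get_obs();print(o['t'],o['tcp_pos'].round(4),o['finger_gap'],R.from_quat(o['tcp_rot']).as_matrix()[:2,1])
cv2.imwrite('pics/w10.png',c['img'][:,:,::-1]);save(c,'w10.pkl')
```

```text
24.15 [0.4711 0.0195 0.0736] 0.01327477793063976 [ 0.99653659 -0.08315473]
```

View pics/w10.png

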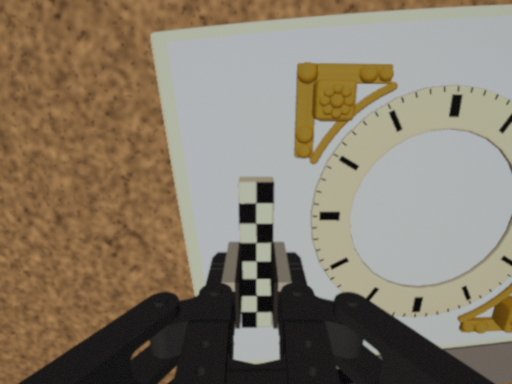

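The bar is held flat and square to the ring, with 6 o'clock at (329,216). I'll lower it, release with a small opening, and back off to view.

>>> send_rows --increments '[[[0,1,-30],[0,0,0],5],[[0,1,-46],[0,0,0],5],[[0,1,-50],[0,0,0],5],[[0,1,-50],[0,0,0],28],[[0,1,-50],[0,0,0],28]]'

```text
t: 24.78
tcp_pos: [0.4712, 0.0207, 0.024]
tcp_rot: [0.736, 0.677, 0.0, 0.0]
wrist_force: [0.5, 0.0, -0.0]
finger_gap: 0.0278
```

>>> send_rows --increments '[[[0,0,0],[0,0,0],28],[[0,0,25],[0,0,0],28],[[10,-10,80],[0,0,0],28],[[50,-40,130],[0,0,2],10],[[90,-60,170],[0,0,4],0]]'

```text
t: 25.4
tcp_pos: [0.5578, -0.0373, 0.1923]
tcp_rot: [0.711, 0.703, 0.0, 0.001]
wrist_force: [0.8, 0.6, -0.4]
finger_gap: 0.0002
```

>>> send_rows --increments '[[[15,-10,30],[0,0,1],0],[[15,-10,60],[0,0,1],0],[[15,-10,60],[0,0,1],0]]'

```text
t: 25.78
tcp_pos: [0.5732, -0.047, 0.2519]
tcp_rot: [0.705, 0.709, 0.001, 0.001]
wrist_force: [1.0, 0.6, -0.4]
finger_gap: -0.0001
```

Run:
```python
from h import *
c=snap('wrist');o=status.get_obs();print(o['t'],o['tcp_pos'].round(4),o['finger_gap'],R.from_quat(o['tcp_rot']).as_matrix()[:2,1])
t=snap('top');save(t,'t2.pkl');save(c,'w11.pkl')
a=ortho(c,.41,.72,-.17,.14,1.85,.024)
b=ortho(t,.37,.64,.2,.45,1.3,.02);d=np.zeros((a.shape[0],a.shape[1]+b.shape[1]//1,3),'u1');d[:a.shape[0],:a.shape[1]]=a;hh=min(b.shape[0],a.shape[0]);ww=d.shape[1]-a.shape[1]
d[:hh,a.shape[1]:]=b[:hh,:ww];d=d[:,:800]
cv2.imwrite('pics/w11.png',d[:,:,::-1]);print(a.shape,b.shape)
```

```text
25.825 [ 0.5725 -0.0467  0.2505] -0.0002353663887476259 [0.9999863  0.00510478]
(573, 573, 3) (351, 325, 3)
```

View pics/w11.png

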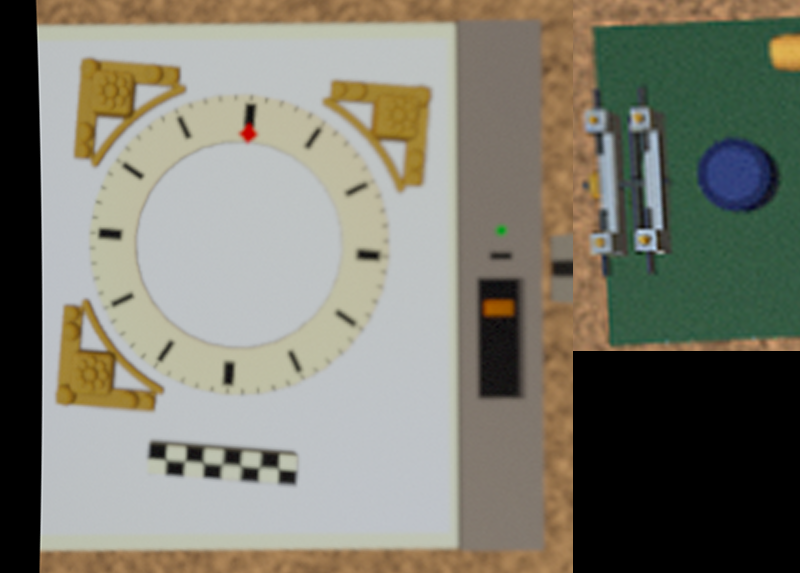

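Everything lies within about 3 mm of its place: tips at (82,60), (58,402) and (430,88), bar at (223,463). The tin stands between the tool and the hammer, and the switch at (498,308) is still off. I'll go to the switch with one finger in the recess and the other off the pad's edge.

>>> send_rows --increments '[[[-10,-40,-10],[0,0,10],32],[[-20,-80,-30],[0,0,20],32],[[-45,-108,-60],[0,0,30],32],[[-45,-108,-90],[0,0,40],32],[[-45,-108,-110],[0,0,49],32]]'

```text
t: 26.5
tcp_pos: [0.5256, -0.1544, 0.1377]
tcp_rot: [0.346, 0.938, 0.0, -0.002]
wrist_force: [0.1, -0.8, -0.3]
finger_gap: 0.0321
```

>>> send_rows --increments '[[[0,0,-30],[0,0,10],32],[[0,0,-60],[0,0,20],32],[[0,0,-80],[0,0,30],32],[[0,0,-90],[0,0,40.6],32],[[0,0,-90],[0,0,40.6],32]]'

```text
t: 27.12
tcp_pos: [0.5259, -0.1538, 0.0485]
tcp_rot: [0.001, 1.0, 0.001, -0.002]
wrist_force: [0.0, 0.6, 0.7]
finger_gap: 0.0324
```

Run:
```python
from h import *
c=snap('wrist');o=status.get_obs();print(o['t'],o['tcp_pos'].round(4),o['finger_gap'],R.from_quat(o['tcp_rot']).as_matrix()[:2,1],c['eye'])
save(c,'w12.pkl')
cv2.imwrite('pics/w12.png',cv2.resize(c['img'][:,:,::-1],(800,600),interpolation=cv2.INTER_CUBIC))
```

```text
27.175 [ 0.5264 -0.154   0.0494] 0.03212858245561671 [0.00557155 0.99998418] [ 0.44363459 -0.15507247  0.19127201]
```

View pics/w12.png

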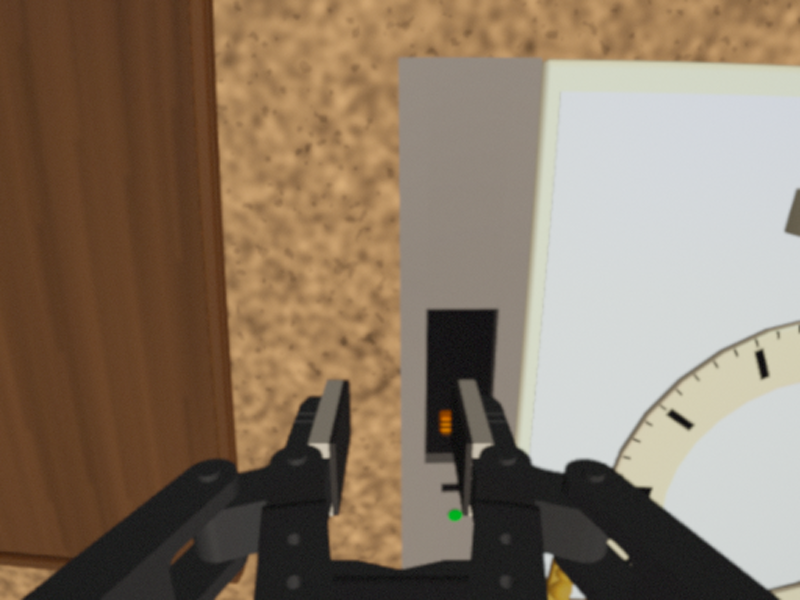

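The switch (445,423) is just ahead of the right finger's tip (457–487, 382). The recess runs from (428,310) to (497,310) at its near end, and the other finger hangs clear of the pad's edge.

Run:
```python
from h import *
c=load('w12.pkl');k=1.5625
P=lambda u,v,z:w(c,u/k,v/k,z)[:2].round(4)
print('recess near',P(428,310,.02),P(497,310,.02),'far-left',P(427,455,.02),'sw left-near',P(439,410,.02),'padedge',P(400,310,.02),P(541,310,.02))
print('finger R tip',P(457,382,.051),P(487,382,.051),'L',P(349,382,.051),P(322,382,.051))
print('TCP px',px(c,(.5264,-.154,.0494))*k, 'inner face R',px(c,(.5154,-.138,.051))*k)
```

```text
recess near [ 0.5043 -0.145 ] [ 0.5043 -0.1201] far-left [ 0.566  -0.1443] sw left-near [ 0.5454 -0.14  ] padedge [ 0.5043 -0.1551] [ 0.5044 -0.1041]
finger R tip [ 0.517  -0.1374] [ 0.5171 -0.1281] L [ 0.517  -0.1709] [ 0.517  -0.1793]
TCP px [403.42314771 405.98137726] inner face R [455.24620025 377.27048847]
```

>>> send_rows --increments '[[[0,0,-20],[0,0,0],32],[[0,0,-28],[0,0,0],32],[[0,0,-32],[0,0,0],32],[[0,0,-34],[0,0,0],32],[[0,0,-34],[0,0,0],32]]'

```text
t: 27.8
tcp_pos: [0.5274, -0.1545, 0.0165]
tcp_rot: [0.001, 1.0, -0.0, 0.0]
wrist_force: [0.3, -0.5, 0.3]
finger_gap: 0.0321
```

>>> send_rows --increments '[[[5,0,0],[0,0,0],32],[[10,0,0],[0,0,0],32],[[14,0,0],[0,0,0],32],[[17,0,0],[0,0,0],32],[[17,0,0],[0,0,0],32]]'

```text
t: 28.42
tcp_pos: [0.5444, -0.1544, 0.0161]
tcp_rot: [0.001, 1.0, 0.0, 0.0]
wrist_force: [-1.2, -0.2, 0.9]
finger_gap: 0.0322
```

>>> send_rows --increments '[[[0,0,-1.5],[0,0,0],32],[[3,0,-1.5],[0,0,0],32],[[6,0,-1.5],[0,0,0],32],[[6,0,-1.5],[0,0,0],32]]'

```text
t: 28.92
tcp_pos: [0.5489, -0.1543, 0.0143]
tcp_rot: [0.001, 1.0, 0.0, -0.001]
wrist_force: [-6.9, -1.1, 3.4]
finger_gap: 0.0321
```

>>> send_rows --increments '[[[2,0,0],[0,0,0],32],[[3,0,0],[0,0,0],32],[[3,0,0],[0,0,0],32]]'

```text
t: 29.3
tcp_pos: [0.5494, -0.1542, 0.014]
tcp_rot: [0.001, 1.0, 0.0, -0.004]
wrist_force: [-16.8, -2.4, 8.7]
finger_gap: 0.0318
```

The force rises at x=0.549, which matches the expected end stop. I'll back off, rise and check.

>>> send_rows --increments '[[[-6,0,0],[0,0,0],32],[[-14,0,0],[0,0,0],32],[[-14,0,30],[0,0,0],32],[[-30,-20,80],[0,0,0],32],[[-60,-50,130],[0,0,0],32]]'

```text
t: 29.92
tcp_pos: [0.4946, -0.2031, 0.1437]
tcp_rot: [-0.0, 1.0, -0.0, 0.0]
wrist_force: [0.9, -1.1, -0.1]
finger_gap: 0.0321
```

>>> send_rows --increments '[[[-40,-20,40],[0,0,0],32],[[-60,-20,90],[0,0,0],32],[[-60,-20,90],[0,0,0],32]]'

```text
t: 30.3
tcp_pos: [0.4347, -0.2242, 0.2363]
tcp_rot: [0.001, 1.0, -0.002, 0.003]
wrist_force: [0.5, -0.0, 0.3]
finger_gap: 0.032
```

Run:
```python
from h import *
c=snap('wrist');t=snap('top');o=status.get_obs();print(o['t'],o['tcp_pos'].round(4),o['wrist_force'])
save(c,'w13.pkl');save(t,'t3.pkl')
a=ortho(t,.41,.72,-.17,.14,1.5,.024);s=ortho(c,.49,.58,-.16,-.10,5,.02);m=ortho(t,.37,.64,.2,.45,1.2,.02)
d=np.zeros((600,800,3),'u1');d[:a.shape[0],:a.shape[1]]=a;d[:s.shape[0],480:480+s.shape[1]]=s[:,:320];
m=m[:140];d[460:600,480:480+m.shape[1]]=m
cv2.imwrite('pics/w13.png',d[:,:,::-1])
```

```text
30.4 [ 0.4347 -0.2232  0.2326] [ 0.2145971  -0.51758687 -0.45194548]
```

View pics/w13.png

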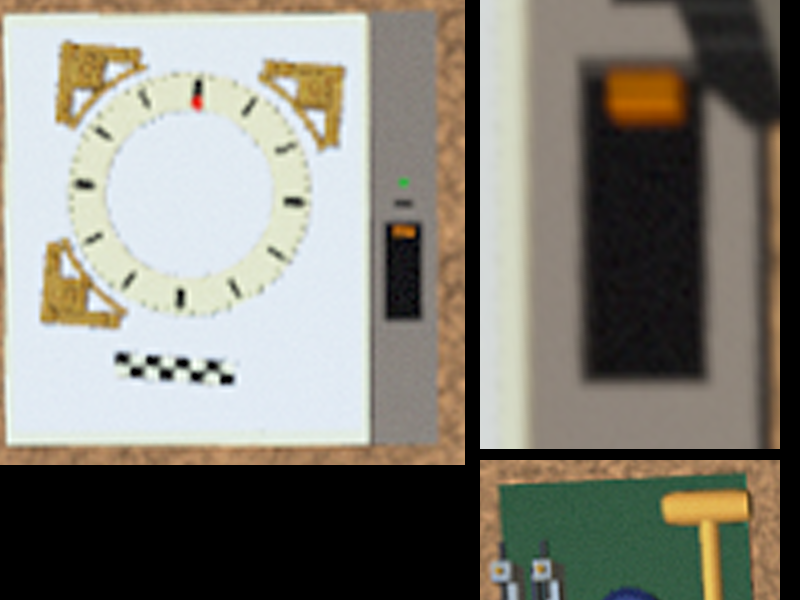

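The last view shows the orange thumb piece hard up at the far end of the recess (far edge 66, recess end 60 px, about 1–2 mm short, which is its fully-on position). The castings, bar, tin and hammer are undisturbed and the arm is clear, so I'll hand in.

```bash
python3 -c "
from bench import ctrl;print(ctrl.hand_in())"
```

```text
the job is handed in; nothing more can be done
None
```

The dial is set up for its record picture and the job was handed in at about 30 s of robot time; the hand-in gives no verdict.

- **Layout:** This start had three castings and the scale bar, with no alarm disc. The screw tin stands on the mat between the depthing tool and the hammer. The castings are at the upper left, lower left and upper right of the ring, and the bar is below 6 o'clock. The lower-right corner is empty.
- **Placing check:** Before I touched the switch, the wrist camera view put all the parts within about 3 mm of their places and square to the ring. The tin was about 83 mm from the tool's middle and within 10 mm along it.
- **Switch:** I pushed it until the force rose to 17 N, where the end stop was expected. The last view showed it at the far end of its recess. Its exact travel was not read directly, only judged from the picture and the stop.
- **Last look:** Castings and bar were still in place, and as far as the view showed, the hammer had not moved. The gripper was clear of everything. The tin was only partly in that last view.

The cameras disagreed by 2–3 mm on sideways positions, which is well within the tolerances.

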